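Clamp the glued tea-light holder to the gauge mark

TASK

The wooden tea-light holder has just been glued: set it flat and central on the bed of the small clamp, lengthways between the two jaws, and let go. Then wind the clamp's knob clockwise until the gauge pointer rests between the two raised ridges on the dial, and leave it so. Be gentle: do not wind the pointer well beyond the ridges, do not push the slender knob sideways or press the holder down hard, do not turn the gauge by hand, and leave the other things on the shelf as they are.

Things in the scene. Friction and masses are not known exactly. Their poses are not given: they have to be found in the camera images.
- holder_center (a point): centre (half-way up) of the wooden tea-light holder, a solid block 44 mm (its x) by 60 mm (its y) by 40 mm tall, about 75 g, a round steel cup let flush into its top, a pale glue seam across its middle. It starts on the shelf left or right of the clamp. Gripped across its 44 mm width it leaves the ends of its 60 mm length free for the jaws.
- slot (a point): where the middle of the holder's underside goes: a point on top of the clamp's aluminium bed, 12 mm above the shelf. y: clamping direction, from sprung jaw to knob; z up. Clamp 310 mm long (y), 90 wide, fixed. At y -70 to -152 mm is the spring housing (dial), at y 82 to 145 mm the winding gear (knob), both 46 mm high. A holder centred here has 2.5 mm or more free at each end.
- knob_grip (a point): point on the axis of the black knob, half-way up its grip, 68 mm above the shelf. The grip is a bar 40 mm long (this frame's x), 14 mm thick (its y) and 30 mm tall, from 54 to 84 mm above the shelf, on a 40 mm round foot. The frame turns with the knob.
- axle (a point): fixed point where the knob's axis stands when nothing pushes on it (at knob_grip's height, 113.5 mm along y from slot). The knob's stem gives sideways by 1 mm per 6 N; it is overstrained at 2.5 mm (15 N).
- knob (a joint): knob angle in rad, grows clockwise seen from above, range 0 to 5, starts at 0 to 0.8. It drives the push jaw 5 mm per rad towards the holder and stays where it is left, also under load. Turning it takes 0.10 N m against friction and up to 0.07 N m more as the spring loads up.
- pointer (a joint): gauge pointer angle in rad: dark steel needle 56 mm long on top of the spring housing; 0 at rest, grows anticlockwise from above by 0.1 per mm that the sprung jaw is pushed back, to 1.0. Ridges at 0.504 and 0.696, their middle 0.60; overloaded beyond 0.80. The spring gives from 5 N, then 1.5 N per mm (14 N at the mark). So 1 rad of knob moves it 0.5 once the jaws bite.
- mark (a point): point midway between the two raised ridges (16 mm long, 10 mm apart, steel) on the dial, 52 mm from the pointer's pivot
- sprung_jaw: the sprung jaw, a steel plate 44 mm wide (x) and 26 mm tall; origin at the middle of the foot of its face, 32.5 mm from slot along -y when at rest, at bed level. It gives away from the holder (towards the dial).
- push_jaw: the jaw moved by the knob: a slide carrying a steel plate like the other, screwed out by an amount that differs each time and is not measured (it does not shift under load). Origin on the slide, at bed level, 42.5 mm from slot along y when the knob reads 0; the plate's face stands 0 to 6 mm ahead of it (towards the holder), so where the jaws bite must be felt or read on the gauge.
- silicone_cup: coral silicone holder, open round cup 70 mm across, 42 mm tall, origin under its centre; bystander. It stands on the other side of the clamp from the wooden holder.
- jar: clear glass jar with steel screw lid, 80 mm across, 105 mm tall, origin under its centre; bystander. (Not listed: a fixed white organiser with dividers, 200 by 110 by 85 mm tall, about 0.58 m left of the middle, out of the way.)
- star_weight: white plastic star-shaped balloon weight, 84 mm over the points, 22 mm thick with a loop on top to 40 mm, origin under its centre; bystander
- cup0: empty stainless steel tea-light cup, 39 mm across, 18 mm tall, origin under its centre, near the robot, left of its middle; bystander
- cup1: empty stainless steel tea-light cup, 39 mm across, 18 mm tall, origin under its centre, beyond the clamp on the left; bystander
- cup2: empty stainless steel tea-light cup, 39 mm across, 18 mm tall, origin under its centre, near the robot, right of its middle; bystander

How it is judged (in metres and radians):
On the way, in this order (a step that is already met when the one before it is completed fails the run):
1. the holder stands flat between the jaws, let go, the spring not yet loaded (horizontal distance between holder_center and slot below 0.015 m and z of holder_center in the frame of slot below 0.026 m and angle between holder_center's own z axis and vertical below 0.1 rad and angle between the y axis of holder_center and the y axis of slot, either way round below 0.1 rad and contact force between the fingers and holder below 0.1 N and value of joint pointer below 0.2 rad), for 0.2 s.
2. the jaws grip the holder and the pointer is between the ridges (horizontal distance between holder_center and slot below 0.015 m and z of holder_center in the frame of slot below 0.026 m and angle between holder_center's own z axis and vertical below 0.1 rad and angle between the y axis of holder_center and the y axis of slot, either way round below 0.1 rad and contact force between holder and push_jaw above 6 N and contact force between holder and sprung_jaw above 6 N and value of joint pointer between 0.51 and 0.69 rad), for 0.2 s.
At the end, for the whole second after the job is handed in: The holder stands on the bed within 15 mm of the slot point, upright and in line with the jaws within 0.1 rad, gripped by both jaws with more than 6 N, pointer at 0.51 to 0.69 rad (between the ridges), knob and holder at rest and released (all of step 2 and contact force between the fingers and holder below 0.1 N and velocity of joint knob below 0.05 rad/s and linear speed of holder below 0.02 m/s); the robot touches nothing.
It fails at once if the clamp is overloaded: pointer beyond 0.80 rad (value of joint pointer above 0.8 rad).
It fails at once if the knob's stem is pushed more than 2.5 mm (15 N) sideways (horizontal distance between knob_grip and axle above 0.0025 m).
It fails at once if the holder is pressed on the clamp's bed with more than 40 N (contact force between holder and clamp_c0 above 40 N).
It fails at once if the hand pushes the sprung jaw or the gauge pointer (contact force between any of the arm, the fingers and sprung_jaw above 3 N or contact force between any of the arm, the fingers and pointer above 3 N).
It fails at once if a bystander is moved more than 20 mm (distance of any of silicone_cup, cup0, cup1, cup2, jar, star_weight from where it was at the start of the episode above 0.02 m).
It also fails if it takes over 72 s, if anything falls off the work surface, if the arm or the gripper's body presses on something with over 40 N, if the wrist force passes 120 N, or if a joint passes its speed limit or range.

ROBOT

A 6-joint arm with a two-finger parallel gripper is mounted at the origin on the work surface. World frame = base frame: x ahead of the robot, y to its left, z up, the work surface at z = 0. Lengths are in mm, angles in rad, forces in N, time in s.
With the tool pointing down it reaches from about 400 to 925 mm from the base axis. Payload 12.5 kg.
Tool frame: the origin (TCP) lies at the very end of the fingers, on their centre line; the grasp point (between the pads) lies 19 mm behind it; z points along the fingers, y is the line along which they close (so a half turn about z gives the same grasp; the last joint's range is limited). The gripper opens to 95 mm and grips with 3 to 60 N. Pads are 20 mm wide; open, the fingers measure 119 mm over their backs; the gripper's body (75 mm by 180 mm) begins 59 mm behind the grasp point.
Start: joints at [1.153, 0.491, 1.559, -0, 1.092, -0.106], TCP at [191.716, 594.888, 214.661] pointing down, gripper open.
Joint ranges: [-3.1, 3.1], [-0.84, 2.19], [0.05, 2.79], [-1.13, 4.28], [0.06, 2.93], [-2.69, 2.69]. Speed limits (rad/s): [2.22, 2.22, 2.79, 3.14, 3.14, 3.14].

INTERFACE

Orientations are given as [roll, pitch, yaw] about the fixed x, y, z axes, in that order (R = Rz(yaw) Ry(pitch) Rx(roll)).
In Python, from cell import * gives the robot as it stands.
- The arm moves only by the tool jog_arm, never from a script. Its argument "targets" is a list of rows, each an object with "turn": the turn, a rotation vector about the world's x, y, z in degrees, a list of three; "slide": the shift along the world's x, y, z in mm, a list of three; "claw": the opening in per cent of the stroke, from 0 (shut) to 100 (fully open). In form: [{"turn": [wx, wy, wz], "slide": [x, y, z], "claw": claw}, ...]. A call has 1 to 5 rows; each row shifts and turns the commanded pose from where the row before left it; what a row does not reach is not made up. A row lasts 1/8 s, in which the tool goes at most 62.5 mm and 10.7 degrees, less where a joint would pass 70% of its speed; a pose out of reach is approached as far as the arm can. A call with a gripper value outside its range is refused whole. The fingers move at their own pace and stop on an object; the grip force is fixed at half the most. Time passes only in rows, so rows that do not move let the fingers close. It gives the time, the measured TCP pose, the force, the opening and the grip force at its end, in the units of the state.
- state(): the state, without advancing time (a new reading comes with each control period).
- read_camera(name): name is "scene" or "top" or "wrist"; returns a dict with "frame" (480x640x3 uint8, blue, green, red), "mtx" (3x3 intrinsics, pixels), "R" (3x3) and "t" (3): a world point X has camera coordinates R X + t. Camera axes: x right, y down, z forward; pixel columns grow to the right and rows downward; lengths in mm; the calibration is good to about 2 mm. A picture is of the moment at which its call begins. There is no depth.
- job_done(): hands the job in; it is judged then, once.
Trained networks look in the newest picture that a camera, given by its name, has taken for a name from the list of things; names that differ only in an ending like _2 or _b are one class to them, and where a whole thing is asked for, a point or a joint stands for the part that bears it (a point fixed in the world has none). Each returns a list of dicts, best first, with "conf" (0 to 1); they miss things now and then, are a little off and sometimes report something else, mostly with a low value. They report only what shows in the picture. A call takes as long as a camera call.
- look_for(query, camera): "xy" ([column, row] in pixels, amid what is visible of it).
The state is a dict: "t": time; "joints": joint angles; "qvel": joint speeds; "tau": joint torques, N m; "eef_pos": TCP position; "tcp_rot": TCP orientation; "ft_force": force on the tool from outside, world axes, zero at the start; "moment": the same for the moment, N m; "opening": opening from 0.0 (shut) to 1.0 (fully open); "grip_force": force on a finger pad.
Only numpy, scipy, OpenCV 4.12 (cv2) and the standard library are available. Lean on these libraries where they do the work, as an engineer would, in place of code of your own. Each camera call takes 0.05 s, during which the arm holds its last target. There are 200 camera calls.

## Working session

There is one attempt and no reset: what is moved stays moved. The work goes in short steps, Python scripts to look and compute and a tool call to move; the robot and the scene stay as the last step left them, time stands still between calls to the robot, and variables do not carry over. Pictures are saved under pics/ and viewed, at most 10 in all, crops included, and the job is handed in when it is done.

Besides the shell and the picture viewer there is one more tool, called as name(argument=value, ...), one argument or row to a line, values as JSON. jog_arm: Moves the arm, as the interface text tells. Its arguments: {"type":"object","properties":{"targets":{"type":"array","items":{"type":"object","properties":{"turn":{"type":"array","items":{"type":"number"}},"slide":{"type":"array","items":{"type":"number"}},"claw":{"type":"number"}}}}},"required":["targets"]}

```bash
mkdir -p pics
cat > h.py <<'E'
from cell import *
import numpy as np, cv2
def ray(c,uv,z):
    K,R,t=np.array(c["mtx"]),np.array(c["R"]),np.array(c["t"]).ravel()
    o=-R.T@t; d=R.T@np.linalg.solve(K,[uv[0],uv[1],1.]); return (o+d*(z-o[2])/d[2]).round(1)
def pix(c,X):
    p=np.array(c["mtx"])@(np.array(c["R"])@np.array(X)+np.array(c["t"]).ravel()); return (p[:2]/p[2]).round(1)
E
python3 - <<'E'
from h import *
s=state();print(s["t"],s["eef_pos"],s["tcp_rot"],s["opening"])
for n in["top","scene"]:
    c=read_camera(n);cv2.imwrite(f"pics/{n}0.png",c["frame"])
    for q,z in[("holder_center",40),("knob_grip",84),("pointer",50),("mark",47),("sprung_jaw",30),("push_jaw",30),("silicone_cup",42),("jar",105),("star_weight",22),("cup0",18)]:
        print(n,q,[(np.round(d["xy"]),round(d["conf"],2),ray(c,d["xy"],z)[:2]) for d in look_for(q,n)[:3]])
E
```

```text
0.0 [191.59181499 594.66099797 214.04654199] [-3.14047515e+00 -1.39414270e-04  2.82982451e+00] 0.9985552636416877
top holder_center [(array([158., 301.]), 0.96, array([450.4, 328. ])), (array([360., 264.]), 0.67, array([540.7, -99.8]))]
top knob_grip [(array([273., 276.]), 0.82, array([504.6,  83.2]))]
top pointer [(array([362., 264.]), 0.62, array([ 537.7, -102.2]))]
top mark [(array([325., 273.]), 0.85, array([517.3, -23.3])), (array([461., 295.]), 0.28, array([ 477.1, -314.5]))]
top sprung_jaw [(array([342., 267.]), 0.68, array([533.2, -62.3]))]
top push_jaw [(array([163., 297.]), 0.69, array([460.3, 322.6])), (array([298., 272.]), 0.56, array([519.6,  34.4]))]
top silicone_cup [(array([462., 296.]), 0.66, array([ 476.6, -316.7]))]
top jar [(array([445., 187.]), 0.77, array([ 696.1, -269.9]))]
top star_weight []
top cup0 [(array([193., 203.]), 0.71, array([670.6, 273.3])), (array([195., 360.]), 0.69, array([327.7, 247.9])), (array([389., 363.]), 0.63, array([ 330.7, -163.9]))]
scene holder_center [(array([382., 416.]), 0.61, array([679.3, 286.8]))]
scene knob_grip [(array([371., 265.]), 0.97, array([524.6, 102.2]))]
scene pointer []
scene mark [(array([324., 254.]), 0.76, array([547.5,   6.5]))]
scene sprung_jaw [(array([309., 232.]), 0.86, array([522.1, -66.5]))]
scene push_jaw [(array([344., 258.]), 0.72, array([514.3,  28.1])), (array([370., 266.]), 0.5, array([491.2,  71.3]))]
scene silicone_cup [(array([260., 164.]), 0.55, array([ 474.7, -296.7])), (array([499., 352.]), 0.16, array([469.9, 331. ]))]
scene jar [(array([169., 203.]), 0.62, array([ 720.6, -233.4]))]
scene star_weight [(array([262., 371.]), 0.83, array([763.9, 115.1])), (array([322., 255.]), 0.67, array([535. , -10.3]))]
scene cup0 [(array([384., 416.]), 0.94, array([669.9, 283.9])), (array([498., 286.]), 0.9, array([337.8, 246.7])), (array([346., 177.]), 0.48, array([ 337.5, -160. ]))]
```

Run:
```python
from h import *
a=cv2.imread("pics/top0.png")[170:400,120:500]
cv2.imwrite("pics/top0c.png",cv2.resize(a,None,fx=2.1,fy=2.1,interpolation=cv2.INTER_CUBIC))
```

```text
(no output)
```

View pics/top0c.png

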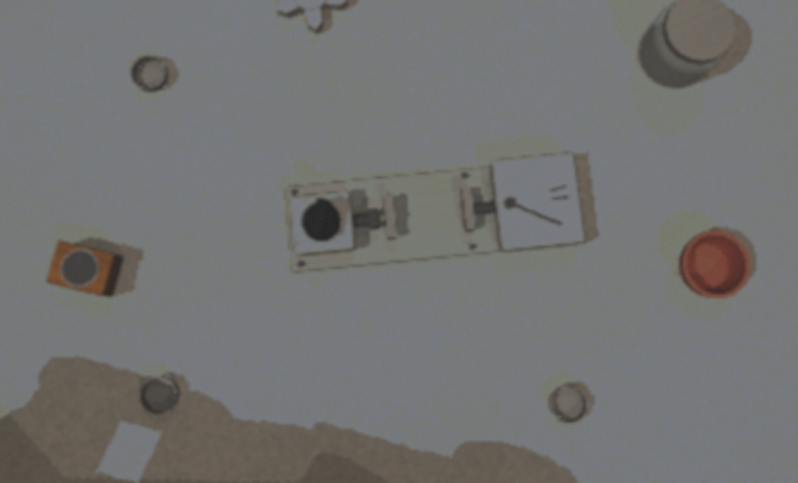

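View pics/scene0.png

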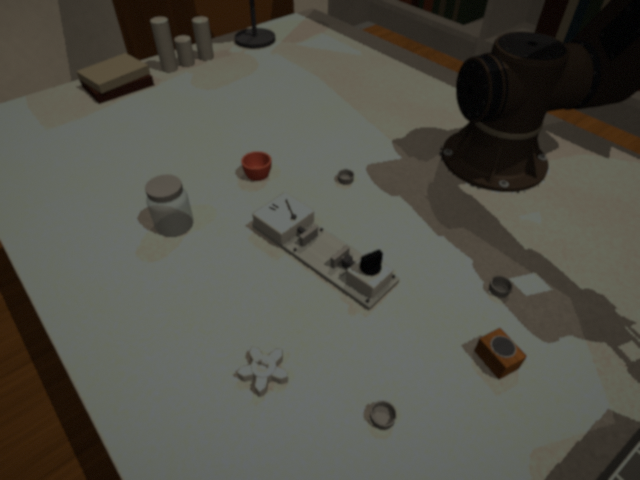

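The top crop shows the holder at (85,268), the knob at (322,220) and the dial at (540,200). The scene view shows everything upright, with the star weight and cups well clear. I'll move above the holder.

jog_arm(
  targets=[
    {"turn":[0,0,-10],"slide":[43,-45,0],"claw":100},
    {"turn":[0,0,-10],"slide":[43,-45,0],"claw":100},
    {"turn":[0,0,-10],"slide":[43,-45,0],"claw":100},
    {"turn":[0,0,-10],"slide":[43,-45,0],"claw":100},
    {"turn":[0,0,-10],"slide":[43,-45,0],"claw":100},
  ],
)

```text
t: 1.72
eef_pos: [407.9, 368.4, 214.9]
tcp_rot: [3.141, -0.0, 1.952]
ft_force: [0.9, 0.6, 0.4]
opening: 0.999
grip_force: 0.0
```

jog_arm(
  targets=[
    {"turn":[0,0,-10],"slide":[43,-42,0],"claw":100},
    {"turn":[0,0,-10],"slide":[0,0,0],"claw":100},
    {"turn":[0,0,-10],"slide":[0,0,0],"claw":100},
    {"turn":[0,0,0],"slide":[0,0,0],"claw":100},
  ],
)

```text
t: 2.22
eef_pos: [449.8, 327.7, 214.7]
tcp_rot: [3.141, -0.0, 1.434]
ft_force: [0.7, -0.2, 0.4]
opening: 1.001
grip_force: 0.0
```

Run:
```python
from h import *
s=state();print(s["t"],s["eef_pos"],s["tcp_rot"],s["joints"])
c=read_camera("wrist");cv2.imwrite("pics/w1.png",c["frame"])
print(-np.array(c["R"]).T@np.array(c["t"]).ravel())
for d in look_for("holder_center","wrist")[:2]:print(d,ray(c,d["xy"],40))
```

```text
2.225 [449.84240329 327.73525008 214.70943058] [ 3.14142910e+00 -3.94661440e-05  1.43438763e+00] [ 5.10985431e-01  3.93712732e-01  1.72849021e+00 -7.88523261e-05
  1.01923545e+00  6.47435444e-01]
[459.05760657 400.15019092 384.12082132]
{'xy': [327.8, 210.6], 'conf': 0.79} [457. 331.  40.]
```

View pics/w1.png

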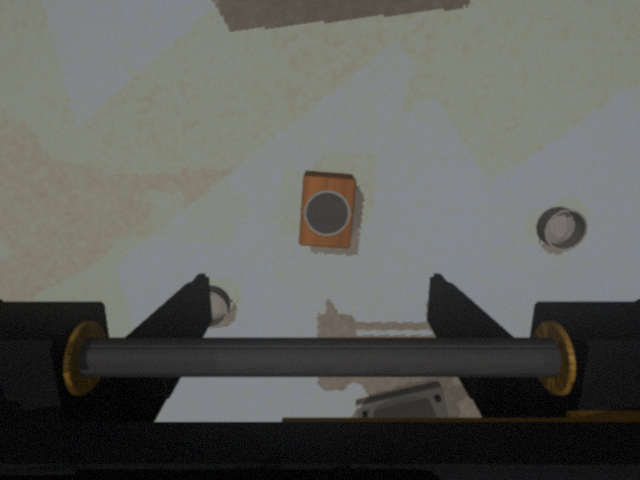

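The wrist view shows the holder's top face with corners at about (305,178), (355,181), (350,248) and (299,245), and the cup centre at (327,213).

Run:
```python
from h import *
c=read_camera("wrist")
P=[ray(c,p,40)[:2] for p in[(305,178),(355,181),(350,248),(299,245)]];print(P,np.mean(P,0),ray(c,(327,213),40))
for a,b in[(0,3),(1,2),(0,1),(3,2)]:
    d=P[b]-P[a];print(np.degrees(np.arctan2(d[1],d[0])),np.linalg.norm(d))
f=c["frame"].astype(int);m=((f[...,2]-f[...,0])>70).astype(np.uint8);m[300:]=0
n,l,s,_=cv2.connectedComponentsWithStats(m);i=1+np.argmax(s[1:,4]);pts=np.argwhere(l==i)[:,::-1].astype(np.float32)
r=cv2.boxPoints(cv2.minAreaRect(pts));print(s[i],[ray(c,p,40)[:2] for p in r],ray(c,r.mean(0),40))
```

```text
[array([441.8, 360.6]), array([482. , 352.8]), array([471.5, 296.5]), array([428.7, 304.8])] [456.    328.675] [455.9 329.3  40. ]
-103.21190064708135 57.317100415146626
-100.56434455477421 57.270760427988044
-10.980650010173562 40.94972527380372
-10.9748732554111 43.59736230553405
[307 178  16  20 163] [array([441.2, 344.9]), array([446.2, 360.9]), array([455.9, 358. ]), array([450.9, 341.9])] [448.6 351.4  40. ]
```

jog_arm(
  targets=[
    {"turn":[0,0,-3.5],"slide":[6,1.5,-50],"claw":100},
    {"turn":[0,0,0],"slide":[0,0,-60],"claw":100},
    {"turn":[0,0,0],"slide":[0,0,-60],"claw":100},
    {"turn":[0,0,0],"slide":[0,0,-36],"claw":100},
    {"turn":[0,0,0],"slide":[0,0,0],"claw":0},
  ],
)

```text
t: 3.0
eef_pos: [454.6, 329.0, 6.7]
tcp_rot: [-3.138, 0.003, 1.375]
ft_force: [0.1, -0.6, 0.4]
opening: 0.94
grip_force: 0.0
```

jog_arm(
  targets=[
    {"claw":0,"slide":[0,0,0],"turn":[0,0,0]},
    {"claw":0,"slide":[0,0,0],"turn":[0,0,0]},
    {"claw":0,"slide":[0,0,0],"turn":[0,0,0]},
    {"claw":0,"slide":[0,0,0],"turn":[0,0,0]},
  ],
)

```text
t: 3.5
eef_pos: [455.9, 329.5, 9.3]
tcp_rot: [3.141, -0.001, 1.373]
ft_force: [-0.5, 0.0, -0.9]
opening: 0.534
grip_force: 0.0
```

jog_arm(
  targets=[
    {"claw":0,"slide":[0,0,0],"turn":[0,0,0]},
    {"claw":0,"slide":[0,0,0],"turn":[0,0,0]},
    {"claw":0,"slide":[0,0,0],"turn":[0,0,0]},
  ],
)

```text
t: 3.88
eef_pos: [455.9, 329.5, 9.1]
tcp_rot: [3.141, -0.0, 1.373]
ft_force: [-1.3, -0.2, 5.9]
opening: 0.459
grip_force: 29.9
```

jog_arm(
  targets=[
    {"claw":0,"slide":[0,0,55],"turn":[0,0,0]},
    {"claw":0,"slide":[0,0,60],"turn":[0,0,0]},
    {"claw":0,"slide":[10,-30,50],"turn":[0,0,8]},
    {"claw":0,"slide":[10,-55,25],"turn":[0,0,8]},
    {"claw":0,"slide":[10,-55,0],"turn":[0,0,0]},
  ],
)

```text
t: 4.5
eef_pos: [486.4, 188.3, 200.6]
tcp_rot: [3.138, -0.001, 1.655]
ft_force: [1.1, -1.2, -0.9]
opening: 0.458
grip_force: 29.9
```

jog_arm(
  targets=[
    {"claw":0,"slide":[10,-55,0],"turn":[0,0,0]},
    {"claw":0,"slide":[10,-55,0],"turn":[0,0,0]},
    {"claw":0,"slide":[10,-40,0],"turn":[0,0,0]},
    {"claw":0,"slide":[5,-40,0],"turn":[0,0,0]},
    {"claw":0,"slide":[0,0,0],"turn":[0,0,0]},
  ],
)

```text
t: 5.12
eef_pos: [520.8, -2.8, 198.4]
tcp_rot: [-3.141, 0.0, 1.648]
ft_force: [-0.2, 0.7, 0.0]
opening: 0.459
grip_force: 29.9
```

Run:
```python
from h import *
s=state();print(s["t"],s["eef_pos"],s["tcp_rot"],s["joints"],s["opening"],s["grip_force"])
c=read_camera("wrist");cv2.imwrite("pics/w2.png",cv2.convertScaleAbs(c["frame"],alpha=1.5))
for q,z in[("knob_grip",84),("pointer",60),("sprung_jaw",38),("push_jaw",38),("mark",58),("holder_center",40)]:
  for d in look_for(q,"wrist")[:2]:print(q,d,ray(c,d["xy"],z))
```

```text
5.125 [520.82821003  -2.75359086 198.39325697] [-3.14125890e+00  1.00102887e-04  1.64849773e+00] [-1.32066339e-01  3.62877007e-01  1.83162348e+00 -2.06191797e-04
  9.47397773e-01 -2.09647330e-01] 0.4590799216107118 29.941403567790985
knob_grip {'xy': [312.1, 100.3], 'conf': 0.85} [508.7  85.2  84. ]
pointer {'xy': [312.4, 144.1], 'conf': 0.19} [510.6  56.7  60. ]
push_jaw {'xy': [313.3, 185.2], 'conf': 0.91} [513.4  24.3  38. ]
mark {'xy': [316.7, 141.9], 'conf': 0.65} [513.6  58.4  58. ]
holder_center {'xy': [317.6, 295.6], 'conf': 0.62} [524.  -67.8  40. ]
```

View pics/w2.png

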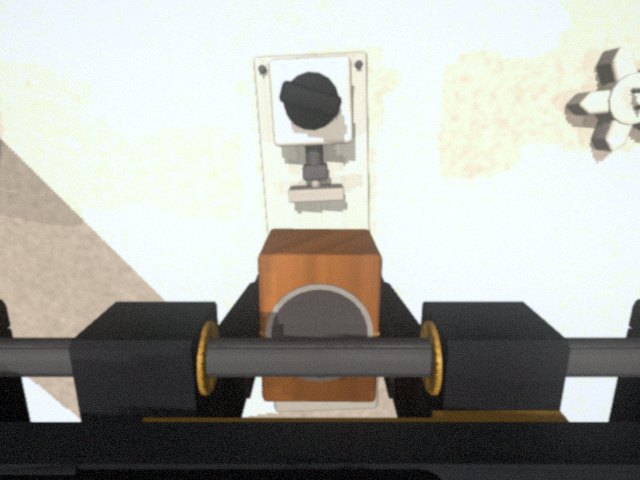

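The wrist view shows the clamp's knob end, with bed corners at (254,57) and (367,52). The gear-housing top spans (270,60), (350,57), (354,143) and (275,146), and the push jaw plate is around (316,190).

Run:
```python
from h import *
c=read_camera("wrist")
for n,z,ps in[("bed",12,[(254,57),(367,52),(369,228),(266,228)]),("gear",46,[(270,60),(350,57),(354,143),(275,146)])]:
    P=[ray(c,p,z)[:2] for p in ps];print(n,P,np.mean(P,0))
    for a,b in[(0,1),(1,2),(3,0),(2,3)]:
        d=P[b]-P[a];print(np.degrees(np.arctan2(d[1],d[0])).round(1),np.linalg.norm(d).round(1))
# edges by top camera
c=read_camera("top");f=c["frame"]
import os
for n,z,ps in[("bed",12,[(287,187),(294,271),(497,250),(491,168)]),("dial",46,[(493,164),(573,153),(582,240),(501,249)]),("knob",84,[(322,220)])]:
    P=[ray(c,(p[0]/2.1+120-.25,p[1]/2.1+170-.25),z)[:2] for p in ps];print(n,P,np.mean(P,0))
```

```text
bed [array([458.5, 120.5]), array([546.8, 131.5]), array([564.5,  -9.7]), array([474.9, -17.1])] [511.175  56.3  ]
7.1 89.0
-82.9 142.3
96.8 138.6
-175.3 89.9
gear [array([475.3, 115. ]), array([532. , 121.7]), array([541. ,  62.4]), array([482.2,  55.3])] [507.625  88.6  ]
6.7 57.1
-81.4 60.0
96.6 60.1
-173.1 59.2
bed [array([549.4, 127.5]), array([461.5, 116.5]), array([488.2, -94.7]), array([574.9, -87.7])] [518.5  15.4]
dial [array([573.6, -86.7]), array([ 587.1, -169.1]), array([ 497.6, -177.7]), array([486.5, -95.5])] [ 536.2  -132.25]
knob [array([507.8,  83.9])] [507.8  83.9]
```

jog_arm(
  targets=[
    {"claw":0,"slide":[6,-50,0],"turn":[0,0,2.5]},
    {"claw":0,"slide":[6,-50,0],"turn":[0,0,0]},
    {"claw":0,"slide":[0,0,0],"turn":[0,0,0]},
    {"claw":0,"slide":[0,0,0],"turn":[0,0,0]},
  ],
)

```text
t: 6.08
eef_pos: [532.5, -100.2, 198.5]
tcp_rot: [-3.141, -0.0, 1.695]
ft_force: [0.0, -0.1, -0.5]
opening: 0.46
grip_force: 29.9
```

Run:
```python
from h import *
s=state();print(s["t"],s["eef_pos"],s["tcp_rot"],s["opening"],s["grip_force"])
c=read_camera("wrist");np.save("c3.npy",c,allow_pickle=True)
f=cv2.convertScaleAbs(c["frame"],alpha=1.5);print(pix(c,[522,-26,12]))
cv2.imwrite("pics/w3.png",cv2.resize(f[20:240,200:450],None,fx=2.6,fy=2.6,interpolation=cv2.INTER_CUBIC))
for q,z in[("knob_grip",84),("pointer",50),("sprung_jaw",38),("push_jaw",38),("mark",47)]:
  for d in look_for(q,"wrist")[:2]:print(q,d,ray(c,d["xy"],z))
```

```text
6.075 [ 532.52837132 -100.20700705  198.54681952] [-3.14134011e+00 -3.24594790e-04  1.69509155e+00] 0.4601778562824531 29.941726326942444
[318.5 123. ]
pointer {'xy': [319.9, 109.3], 'conf': 0.53} [521.9 -16.5  50. ]
sprung_jaw {'xy': [319.8, 172.0], 'conf': 0.71} [527.7 -62.6  38. ]
sprung_jaw {'xy': [318.3, 53.8], 'conf': 0.53} [515.9  22.1  38. ]
push_jaw {'xy': [316.9, 52.8], 'conf': 0.77} [514.8  22.6  38. ]
mark {'xy': [316.3, 109.1], 'conf': 0.68} [519.3 -16.6  47. ]
```

View pics/w3.png

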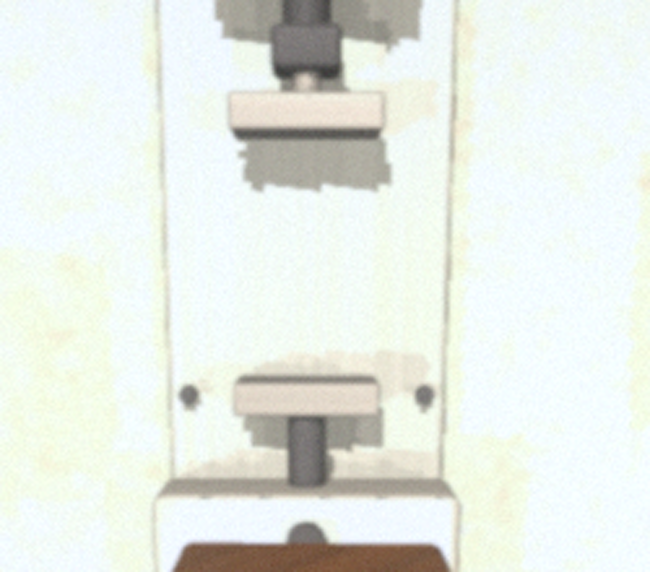

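Run:
```python
from h import *
c=np.load("c3.npy",allow_pickle=True).item()
q=lambda u,v,z:ray(c,(u/2.6+200-.3,v/2.6+20-.3),z)[:2]
u=np.array([-.122,.9925])
for n,p,off in[("sprung top",q(307,383,38),-32.5),("sprung foot",q(307,375,12),-32.5),("push top",q(306,130,38),0),("push foot",q(306,138,12),0),("housing top",q(307,496,46),-70),("housing foot",q(307,480,12),-70)]:
    print(n,p,p-off*u)
d=q(383,130,38)-q(229,130,38);e=q(380,383,38)-q(234,383,38);print(d,e,np.degrees(np.arctan2(d[1],d[0])),np.degrees(np.arctan2(e[1],e[0])))
for r in(300,):print(q(167,r,12),q(447,r,12))
g=q(307,383,38)-q(306,130,38);print("gap",np.linalg.norm(g))
```

```text
sprung top [525.6 -59. ] [521.635   -26.74375]
sprung foot [525.5 -58.9] [521.535   -26.64375]
push top [516.6  11.3] [516.6  11.3]
push foot [516.4  12.1] [516.4  12.1]
housing top [529.7 -91.6] [521.16  -22.125]
housing foot [529.8 -93. ] [521.26  -23.525]
[43.2  5.4] [43.4  5.4] 7.125016348901791 7.092517328273086
[478.6 -41.1] [566.6 -30.1]
gap 70.87376101209811
```

jog_arm(
  targets=[
    {"claw":0,"slide":[-5.5,38,0],"turn":[0,0,0]},
    {"claw":0,"slide":[-5.5,37.5,0],"turn":[0,0,0]},
    {"claw":0,"slide":[0,0,-30],"turn":[0,0,0]},
    {"claw":0,"slide":[0,0,-50],"turn":[0,0,0]},
    {"claw":0,"slide":[0,0,-30],"turn":[0,0,0]},
  ],
)

```text
t: 7.0
eef_pos: [521.1, -24.5, 87.0]
tcp_rot: [-3.141, -0.0, 1.696]
ft_force: [0.7, -0.9, 0.0]
opening: 0.46
grip_force: 29.9
```

jog_arm(
  targets=[
    {"claw":0,"slide":[0,0,-25],"turn":[0,0,0]},
    {"claw":0,"slide":[0,0,-20],"turn":[0,0,0]},
    {"claw":0,"slide":[0,0,-12],"turn":[0,0,0]},
    {"claw":0,"slide":[0,0,-6],"turn":[0,0,0]},
    {"claw":0,"slide":[0,0,0],"turn":[0,0,0]},
  ],
)

```text
t: 7.62
eef_pos: [521.8, -25.0, 25.8]
tcp_rot: [3.141, 0.0, 1.696]
ft_force: [0.0, -0.4, -0.7]
opening: 0.466
grip_force: 29.9
```

jog_arm(
  targets=[
    {"claw":0,"slide":[0,0,-2],"turn":[0,0,0]},
    {"claw":0,"slide":[0,0,-1.5],"turn":[0,0,0]},
    {"claw":0,"slide":[0,0,0],"turn":[0,0,0]},
  ],
)

```text
t: 8.0
eef_pos: [521.8, -25.1, 22.3]
tcp_rot: [3.141, 0.0, 1.695]
ft_force: [-0.4, 0.5, -1.8]
opening: 0.462
grip_force: 29.9
```

Run:
```python
from h import *
s=state();print(s["eef_pos"],s["ft_force"],s["moment"])
c=read_camera("wrist");f=cv2.convertScaleAbs(c["frame"],alpha=1.4)
cv2.imwrite("pics/w4.png",f)
```

```text
[521.76153846 -25.12249886  22.30794371] [-0.35592873  0.53382759 -1.78001823] [-0.03824076  0.00980556 -0.01041976]
```

View pics/w4.png

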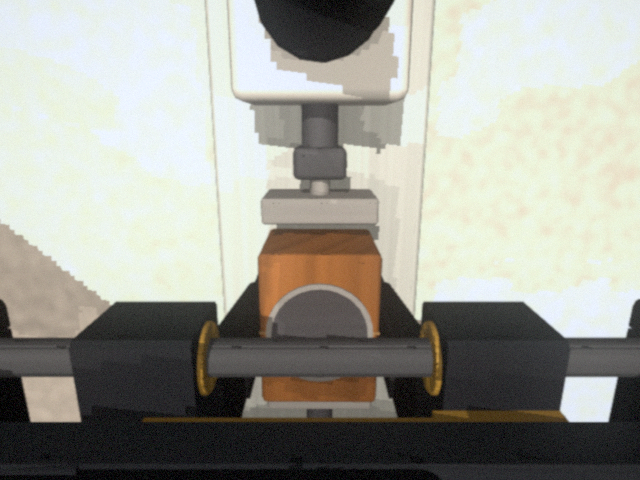

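The holder (260–380, rows 230–400) sits between the jaws, with a gap to the push plate at row 222. Lowering the last millimetre and releasing.

jog_arm(
  targets=[
    {"claw":0,"slide":[0,0,-1],"turn":[0,0,0]},
    {"claw":0,"slide":[0,0,0],"turn":[0,0,0]},
    {"claw":70,"slide":[0,0,0],"turn":[0,0,0]},
    {"claw":70,"slide":[0,0,0],"turn":[0,0,0]},
    {"claw":70,"slide":[0,0,0],"turn":[0,0,0]},
  ],
)

```text
t: 8.68
eef_pos: [521.8, -25.1, 21.2]
tcp_rot: [3.141, 0.0, 1.695]
ft_force: [0.2, -0.7, 0.2]
opening: 0.685
grip_force: 0.0
```

jog_arm(
  targets=[
    {"claw":70,"slide":[0,0,0],"turn":[0,0,0]},
    {"claw":70,"slide":[0,0,30],"turn":[0,0,0]},
    {"claw":70,"slide":[0,0,50],"turn":[0,0,0]},
    {"claw":70,"slide":[0,0,50],"turn":[0,0,0]},
    {"claw":70,"slide":[0,0,20],"turn":[0,0,0]},
  ],
)

```text
t: 9.3
eef_pos: [522.3, -25.2, 174.0]
tcp_rot: [3.138, 0.001, 1.695]
ft_force: [-0.2, -0.7, -0.7]
opening: 0.699
grip_force: 0.0
```

Run:
```python
from h import *
c=read_camera("wrist");np.save("c5.npy",c,allow_pickle=True);print(state()["eef_pos"])
f=cv2.convertScaleAbs(c["frame"],alpha=1.5)
cv2.imwrite("pics/w5.png",cv2.resize(f[0:320,180:460],None,fx=1.87,fy=1.87,interpolation=cv2.INTER_CUBIC))
for q,z in[("knob_grip",84),("holder_center",52)]:
  for d in look_for(q,"wrist")[:2]:print(q,d,ray(c,d["xy"],z))
```

```text
[522.88402471 -25.23228855 175.25205328]
knob_grip {'xy': [626.1, 88.4], 'conf': 0.61} [688.6  90.4  84. ]
knob_grip {'xy': [318.7, 58.1], 'conf': 0.57} [508.   84.1  84. ]
holder_center {'xy': [316.4, 226.8], 'conf': 0.66} [519.9 -22.5  52. ]
```

View pics/w5.png

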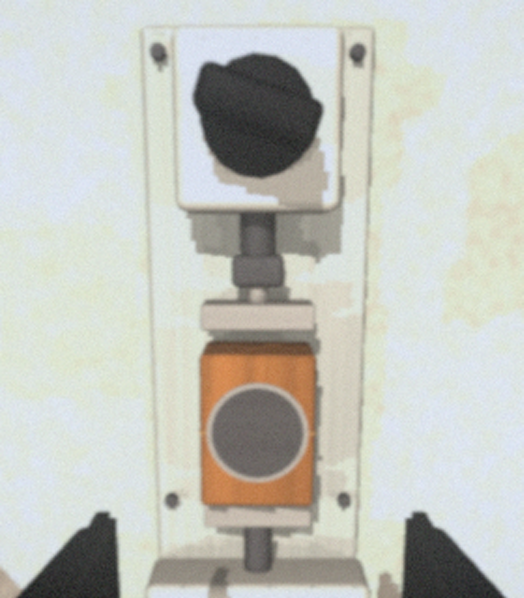

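The holder stands squarely between the jaws (258,425 in the crop). The knob bar runs from about (200,82) to (316,116), tilted roughly 16° clockwise. Moving closer to the knob.

jog_arm(
  targets=[
    {"claw":70,"slide":[-4,38,0],"turn":[0,0,0]},
    {"claw":70,"slide":[-4,38,0],"turn":[0,0,0]},
    {"claw":70,"slide":[0,0,0],"turn":[0,0,0]},
    {"claw":70,"slide":[0,0,0],"turn":[0,0,0]},
  ],
)

```text
t: 9.95
eef_pos: [513.5, 50.6, 170.1]
tcp_rot: [-3.14, -0.0, 1.696]
ft_force: [-0.2, -0.5, -0.1]
opening: 0.699
grip_force: 0.0
```

Run:
```python
from h import *
c=read_camera("wrist");np.save("c6.npy",c,allow_pickle=True);print(state()["eef_pos"])
p=pix(c,[508,86,84]);print(p,pix(c,[508,86,54]));x,y=int(p[0])-50,int(p[1])-45
g=cv2.cvtColor(c["frame"],cv2.COLOR_BGR2GRAY)[y:y+90,x:x+100]
print(x,y);g=np.clip(g.astype(float)*5,0,255).astype(np.uint8)
cv2.imwrite("pics/w6.png",cv2.resize(g,None,fx=6,fy=6,interpolation=cv2.INTER_CUBIC))
for d in look_for("knob_grip","wrist")[:2]:print(d,ray(c,d["xy"],84))
```

```text
[513.5605891   50.31598208 170.32345327]
[318.7 188.6] [318.8 182.2]
268 143
{'xy': [320.0, 180.0], 'conf': 0.96} [508.1  91.3  84. ]
{'xy': [320.3, 182.7], 'conf': 0.56} [508.5  89.7  84. ]
```

View pics/w6.png

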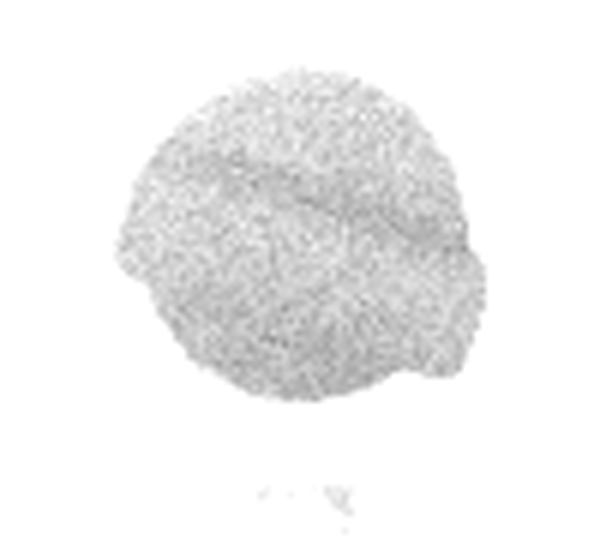

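Run:
```python
from h import *
c=np.load("c6.npy",allow_pickle=True).item()
q=lambda u,v,z:ray(c,((u+.5)/6+268-.5,(v+.5)/6+143-.5),z)[:2]
print("disc",q(302,235,54),q(302,235,50),q(135,235,54)-q(468,235,54),q(302,68,54)-q(302,400,54))
BL,BR,TR=q(122,268,84),q(445,378,84),q(484,285,84)
print(BL,BR,TR);d=BR-BL;print(np.linalg.norm(d),np.degrees(np.arctan2(d[1],d[0])),np.linalg.norm(TR-BR))
print("centre",(BL+TR)/2, "up-edge", q(230,165,84),q(465,250,84))
```

```text
disc [507.3  86.2] [507.4  85.7] [-37.4  -4.8] [-4.7 37.4]
[489.2  84.5] [523.4  77.3] [526.   87.4]
34.949678110105665 -11.888658039627984 10.429285689825564
centre [507.6   85.95] up-edge [498.9  96.2] [523.6  90.7]
```

jog_arm(
  targets=[
    {"claw":50,"slide":[-3,18,0],"turn":[0,0,10.1]},
    {"claw":50,"slide":[-3,17.7,0],"turn":[0,0,10.1]},
    {"claw":50,"slide":[0,0,0],"turn":[0,0,10.1]},
    {"claw":50,"slide":[0,0,0],"turn":[0,0,10.1]},
    {"claw":50,"slide":[0,0,0],"turn":[0,0,10.1]},
  ],
)

```text
t: 10.68
eef_pos: [507.8, 85.8, 170.9]
tcp_rot: [-3.141, -0.0, 2.581]
ft_force: [-0.1, 0.7, -0.4]
opening: 0.504
grip_force: 0.0
```

jog_arm(
  targets=[
    {"claw":50,"slide":[0,0,0],"turn":[0,0,10.1]},
    {"claw":50,"slide":[0,0,0],"turn":[0,0,10.1]},
    {"claw":50,"slide":[0,0,-20],"turn":[0,0,0]},
    {"claw":50,"slide":[0,0,-10],"turn":[0,0,0]},
    {"claw":50,"slide":[0,0,0],"turn":[0,0,0]},
  ],
)

```text
t: 11.3
eef_pos: [507.5, 86.1, 140.5]
tcp_rot: [-3.141, -0.001, 2.928]
ft_force: [-1.2, -0.1, 0.4]
opening: 0.498
grip_force: 0.0
```

jog_arm(
  targets=[
    {"claw":50,"slide":[0,0,-30],"turn":[0,0,0]},
    {"claw":50,"slide":[0,0,-30],"turn":[0,0,0]},
    {"claw":50,"slide":[0,0,-15],"turn":[0,0,0]},
    {"claw":30,"slide":[0,0,-6.5],"turn":[0,0,0]},
    {"claw":30,"slide":[0,0,0],"turn":[0,0,0]},
  ],
)

```text
t: 11.92
eef_pos: [508.0, 86.6, 60.0]
tcp_rot: [3.141, 0.0, 2.929]
ft_force: [0.4, 0.3, 0.1]
opening: 0.341
grip_force: 0.0
```

jog_arm(
  targets=[
    {"claw":18,"slide":[0,0,0],"turn":[0,0,0]},
    {"claw":18,"slide":[0,0,0],"turn":[0,0,0]},
    {"claw":18,"slide":[0,0,0],"turn":[0,0,0]},
  ],
)

```text
t: 12.3
eef_pos: [507.9, 86.6, 60.0]
tcp_rot: [3.141, 0.001, 2.929]
ft_force: [0.5, 0.5, -0.4]
opening: 0.184
grip_force: 0.0
```

jog_arm(
  targets=[
    {"claw":16,"slide":[0,0,0],"turn":[0,0,0]},
    {"claw":16,"slide":[0,0,0],"turn":[0,0,0]},
  ],
)

```text
t: 12.55
eef_pos: [507.7, 86.6, 59.7]
tcp_rot: [3.141, 0.0, 2.929]
ft_force: [-0.7, 0.1, -0.1]
opening: 0.16
grip_force: 0.1
```

jog_arm(
  targets=[
    {"claw":0,"slide":[0,0,0],"turn":[0,0,0]},
    {"claw":0,"slide":[0,0,0],"turn":[0,0,0]},
    {"claw":0,"slide":[0,0,0],"turn":[0,0,0]},
  ],
)

```text
t: 12.92
eef_pos: [507.7, 86.5, 59.7]
tcp_rot: [3.142, 0.0, 2.929]
ft_force: [-0.4, -1.6, 2.4]
opening: 0.149
grip_force: 30.0
```

Run:
```python
from h import *
s=state();print(s["ft_force"],s["moment"],s["eef_pos"],s["joints"],s["opening"])
```

```text
[-0.38076958 -1.62493528  2.39741054] [-0.4128287   0.04279568  0.02107701] [507.73263442  86.49178582  59.710057  ] [ 4.04138894e-02  5.60272876e-01  1.97453842e+00  4.70772224e-05
  6.06707985e-01 -1.31802924e+00] 0.1488204365802256
```

jog_arm(
  targets=[
    {"claw":0,"slide":[0,0,0],"turn":[0,0,-8]},
    {"claw":0,"slide":[0,0,0],"turn":[0,0,-8]},
    {"claw":0,"slide":[0,0,0],"turn":[0,0,-8]},
    {"claw":0,"slide":[0,0,0],"turn":[0,0,-8]},
    {"claw":0,"slide":[0,0,0],"turn":[0,0,0]},
  ],
)

```text
t: 13.55
eef_pos: [507.8, 86.6, 59.7]
tcp_rot: [3.141, 0.0, 2.371]
ft_force: [0.2, -0.9, 1.7]
opening: 0.143
grip_force: 30.0
```

jog_arm(
  targets=[
    {"claw":0,"slide":[0,0,0],"turn":[0,0,-8]},
    {"claw":0,"slide":[0,0,0],"turn":[0,0,-8]},
    {"claw":0,"slide":[0,0,0],"turn":[0,0,-8]},
    {"claw":0,"slide":[0,0,0],"turn":[0,0,-8]},
    {"claw":0,"slide":[0,0,0],"turn":[0,0,0]},
  ],
)

```text
t: 14.18
eef_pos: [507.9, 86.6, 59.7]
tcp_rot: [3.141, -0.0, 1.816]
ft_force: [-0.1, -0.4, 0.9]
opening: 0.146
grip_force: 30.0
```

jog_arm(
  targets=[
    {"claw":0,"slide":[0,0,0],"turn":[0,0,-8]},
    {"claw":0,"slide":[0,0,0],"turn":[0,0,-8]},
    {"claw":0,"slide":[0,0,0],"turn":[0,0,-8]},
    {"claw":0,"slide":[0,0,0],"turn":[0,0,-8]},
    {"claw":0,"slide":[0,0,0],"turn":[0,0,0]},
  ],
)

```text
t: 14.8
eef_pos: [508.0, 86.6, 59.7]
tcp_rot: [3.141, -0.0, 1.259]
ft_force: [1.4, -0.6, 0.6]
opening: 0.143
grip_force: 30.0
```

jog_arm(
  targets=[
    {"claw":0,"slide":[0,0,0],"turn":[0,0,-8]},
    {"claw":0,"slide":[0,0,0],"turn":[0,0,-8]},
    {"claw":0,"slide":[0,0,0],"turn":[0,0,-8]},
    {"claw":0,"slide":[0,0,0],"turn":[0,0,-6]},
    {"claw":0,"slide":[0,0,0],"turn":[0,0,0]},
  ],
)

```text
t: 15.42
eef_pos: [508.0, 86.6, 59.7]
tcp_rot: [3.141, -0.0, 0.736]
ft_force: [1.9, -1.0, -0.3]
opening: 0.15
grip_force: 30.0
```

Run:
```python
from h import *
s=state();print(s["ft_force"],s["moment"],s["joints"][5])
for n in["top","wrist","scene"]:
    c=read_camera(n);f=c["frame"];cv2.imwrite(f"pics/{n}7.png",f);print(n,pix(c,[535,-137,48]))
    for q in("pointer","mark"):print(n,q,[(d["xy"],d["conf"]) for d in look_for(q,n)[:2]])
```

```text
[ 1.89259077 -0.9771013  -0.33099759] [-0.38474584 -0.2884454  -0.05177833] 0.8756836826585545
top [377.9 266. ]
top pointer []
top mark [([354.5, 272.6], 0.56)]
wrist [658.8 511.7]
wrist pointer []
wrist mark [([355.9, 266.6], 0.7)]
scene [281.7 209.9]
scene pointer []
scene mark [([292.7, 213.7], 0.74), ([327.5, 256.9], 0.66)]
```

Run:
```python
from h import *
a=cv2.imread("pics/top7.png")[236:296,345:410];b=cv2.imread("pics/scene7.png")[180:240,250:315]
g=lambda x:cv2.resize(cv2.convertScaleAbs(x,alpha=1.5),None,fx=6,fy=6,interpolation=cv2.INTER_CUBIC)
cv2.imwrite("pics/g7.png",np.hstack([g(a),g(b)]))
```

```text
(no output)
```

View pics/g7.png

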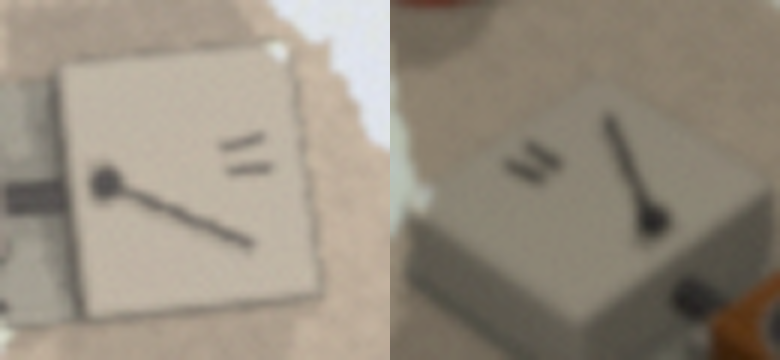

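The top crop shows the pointer at rest, with the pivot at (105,183) and the tip at (250,244). The ridges are around (246,155), about 34° (0.6 rad) away. Winding on while reading the gauge from the top camera.

jog_arm(
  targets=[
    {"claw":0,"slide":[0,0,0],"turn":[0,0,-8]},
    {"claw":0,"slide":[0,0,0],"turn":[0,0,-8]},
    {"claw":0,"slide":[0,0,0],"turn":[0,0,-8]},
    {"claw":0,"slide":[0,0,0],"turn":[0,0,-6]},
    {"claw":0,"slide":[0,0,0],"turn":[0,0,0]},
  ],
)

```text
t: 16.5
eef_pos: [507.9, 86.5, 59.7]
tcp_rot: [3.141, -0.0, 0.208]
ft_force: [3.6, -2.8, 0.3]
opening: 0.147
grip_force: 30.0
```

```bash
cat > gauge.py <<'E'
from h import *
def ang(f):
    g=cv2.GaussianBlur(cv2.cvtColor(f,cv2.COLOR_BGR2GRAY),(0,0),.7).astype(np.float32);r=np.arange(6,19,.5);A=np.radians(np.arange(-45,45,.25))
    m=cv2.remap(g,(362.2+np.cos(A)[:,None]*r).astype(np.float32),(266.2+np.sin(A)[:,None]*r).astype(np.float32),1).mean(1)
    w=np.maximum(np.median(m)-m-.6*(np.median(m)-m.min()),0);return (A*w).sum()/w.sum()
if __name__=="__main__":
    a0=ang(cv2.imread("pics/top7.png"));f=read_camera("top")["frame"];cv2.imwrite("pics/top8.png",f)
    s=state();print("rest",a0,"pointer",a0-ang(f),s["tcp_rot"][2],s["ft_force"],s["joints"][5])
E
python3 gauge.py
```

```text
rest 0.40059581438084185 pointer 0.2594692662169639 0.2091167619153005 [ 3.31150744 -1.96119255 -0.31770689] 1.4024555336746791
```

jog_arm(
  targets=[
    {"claw":0,"slide":[0.4,-0.3,0],"turn":[0,0,-8]},
    {"claw":0,"slide":[0,0,0],"turn":[0,0,-8]},
    {"claw":0,"slide":[0,0,0],"turn":[0,0,-8]},
    {"claw":0,"slide":[0,0,0],"turn":[0,0,-6]},
    {"claw":0,"slide":[0,0,0],"turn":[0,0,0]},
  ],
)

```text
t: 17.18
eef_pos: [508.1, 86.3, 59.7]
tcp_rot: [3.141, 0.0, -0.314]
ft_force: [3.5, -1.8, 1.5]
opening: 0.148
grip_force: 30.0
```

```bash
python3 gauge.py
```

```text
rest 0.40059581438084185 pointer 0.5209989431300535 -0.3132464066348781 [ 2.18458684 -2.94126392  1.25516208] 1.924160749432996
```

0.08 more on the pointer needs about 9° more on the knob.

jog_arm(
  targets=[
    {"claw":0,"slide":[0,0,0],"turn":[0,0,-5]},
    {"claw":0,"slide":[0,0,0],"turn":[0,0,-4]},
    {"claw":0,"slide":[0,0,0],"turn":[0,0,0]},
  ],
)

```text
t: 17.6
eef_pos: [508.1, 86.3, 59.7]
tcp_rot: [3.141, 0.0, -0.471]
ft_force: [2.6, -2.7, 1.7]
opening: 0.147
grip_force: 30.0
```

```bash
python3 gauge.py
python3 - <<'E'
import cv2
a=cv2.imread("pics/top8.png")[226:306,270:410]
cv2.imwrite("pics/g8.png",cv2.resize(cv2.convertScaleAbs(a,alpha=1.5),None,fx=5.5,fy=5.5,interpolation=cv2.INTER_CUBIC))
E
```

```text
rest 0.40059581438084185 pointer 0.595263221329007 -0.4705031703597098 [ 2.28865092 -2.94021559  1.70233238] 2.081425948865276
```

View pics/g8.png

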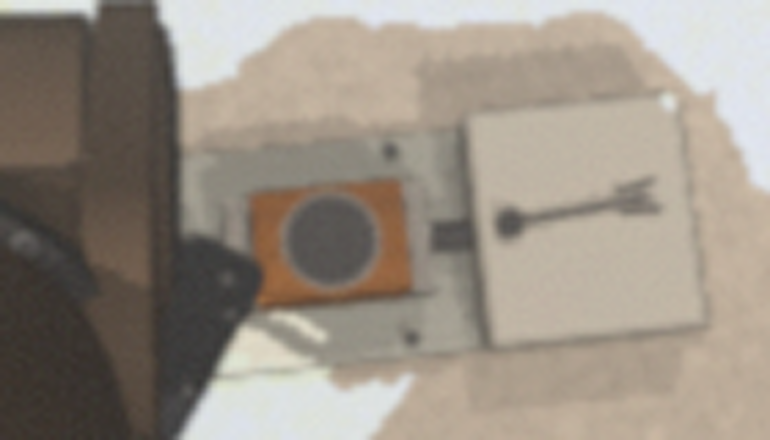

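The needle (510,222 to 640,195) lies between the ridges, and the holder is gripped square. Releasing and lifting away.

jog_arm(
  targets=[
    {"claw":40,"slide":[0,0,0],"turn":[0,0,0]},
    {"claw":40,"slide":[0,0,0],"turn":[0,0,0]},
    {"claw":40,"slide":[0,0,0],"turn":[0,0,0]},
    {"claw":40,"slide":[0,0,20],"turn":[0,0,0]},
    {"claw":40,"slide":[0,0,40],"turn":[0,0,0]},
  ],
)

```text
t: 18.27
eef_pos: [507.3, 86.3, 119.2]
tcp_rot: [3.14, 0.003, -0.474]
ft_force: [-1.2, 0.8, 0.2]
opening: 0.395
grip_force: 0.0
```

jog_arm(
  targets=[
    {"claw":40,"slide":[0,0,50],"turn":[0,0,0]},
    {"claw":40,"slide":[0,0,30],"turn":[0,0,0]},
    {"claw":40,"slide":[0,0,0],"turn":[0,0,0]},
    {"claw":40,"slide":[0,0,0],"turn":[0,0,0]},
  ],
)

```text
t: 18.77
eef_pos: [507.6, 86.3, 198.8]
tcp_rot: [3.141, 0.001, -0.474]
ft_force: [-0.7, -0.9, -0.3]
opening: 0.396
grip_force: 0.0
```

```bash
python3 gauge.py
```

```text
rest 0.40059581438084185 pointer 0.5955996456009871 -0.4739926850305449 [ 0.3989873  -1.02200602 -0.3596353 ] 2.0848404122264346
```

```bash
python3 -c "
from cell import *
print(job_done())"
```

```text
the job is handed in; nothing more can be done
None
```

The holder is clamped square and central between the jaws, the gauge pointer reads about 0.595 rad (ridge middle 0.60), the arm is clear, and the job was handed in at about 19 s; no verdict came back.

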